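# Click the guard clip post into its counter socket

### The arm

A 6-joint arm with a two-finger parallel gripper is mounted at the origin on a cart in front of the work surface, level with it; the furniture and walls round the work are solid. World frame = base frame: x ahead of the robot, y to its left, z up, the work surface at z = 0. Lengths are in m, angles in rad, forces in N, time in s.
With the tool pointing down it reaches from about 0.25 to 0.775 m from the base axis. Payload 4 kg.
Tool frame: the origin (TCP) lies at the very end of the fingers, on their centre line; the grasp point (between the pads) lies 19 mm behind it; z points along the fingers, y is the line along which they close (so a half turn about z gives the same grasp; the last joint's range is limited). The gripper opens to 94 mm and grips with 3 to 60 N. Pads are 16 mm wide; open, the fingers measure 119 mm over their backs; the gripper's body (75 mm by 177 mm) begins 78 mm behind the grasp point.
Start: joints at [-1.418, 0.087, 1.371, -0, 1.684, -0.103], TCP at [0.139, -0.532, 0.206] pointing down, gripper open.
Joint ranges: [-3.1, 3.1], [-0.76, 2.03], [0.27, 2.55], [-1.08, 4.22], [0.17, 2.65], [-2.57, 2.57]. Speed limits (rad/s): [2.79, 2.79, 3.14, 3.14, 3.14, 3.14].

### API

Orientations are given as [roll, pitch, yaw] about the fixed x, y, z axes, in that order (R = Rz(yaw) Ry(pitch) Rx(roll)).
In Python, from bench import robot, snapshot, finder gives the robot as it stands.
- The arm moves only by the tool drive_tool, never from a script. Its argument "deltas" is text: rows parted by semicolons, each of 7 numbers parted by spaces: the shift along the tool's x, y, z each as a share of 100 mm, from -1 to 1, then the turn, a rotation vector about the tool's x, y, z each as a share of 90 degrees, from -1 to 1, then the finger opening in mm, from 0 to 94. In form: tx ty tz rx ry rz gripper; .... A call has 1 to 5 rows; each row is the pose to reach, as a shift and turn from the pose commanded when the call began, along the tool's axes at that moment; what a row does not reach only later rows make up. A row lasts 1/10 s, in which the tool goes at most 50 mm and 8.59 degrees, less where a joint would pass 70% of its speed; a pose out of reach is approached as far as the arm can. A call with a number of a shift or a turn outside -1 to 1 is refused whole. A call with a gripper value outside its range is refused whole. The fingers move at their own pace and stop on an object; the grip force is fixed at half the most. Time passes only in rows, so rows that repeat a pose let the fingers close. It gives the time, the measured TCP pose, the force, the opening and the grip force at its end, in the units of the state.
- robot.get_obs(): the state, without advancing time (a new reading comes with each control period).
- snapshot(name): name is "side" or "top"; returns a dict with "img" (480x640x3 uint8, red, green, blue), "fx", "fy", "cx", "cy" (pixels), "D" ([k1, k2, p1, p2, k3] as OpenCV has them; the pictures are not rectified), "T" (4x4, takes a point from camera to world coordinates). Camera axes: x right, y up, looking along -z (the intrinsics and any distortion apply to the point x, -y, -z); pixel columns grow to the right and rows downward; lengths in m; the calibration is good to about 2 mm. A picture is of the moment at which its call begins. There is no depth.
- robot.close_job(): hands the job in; it is judged then, once.
Trained networks look in the newest picture that a camera, given by its name, has taken for a name from the list of things; names that differ only in an ending like _2 or _b are one class to them, and where a whole thing is asked for, a point or a joint stands for the part that bears it (a point fixed in the world has none). Each returns a list of dicts, best first, with "confidence" (0 to 1); they miss things now and then, are a little off and sometimes report something else, mostly with a low value. They report only what shows in the picture. A call takes as long as a camera call. They do not tell look-alikes from the thing itself.
- finder.look_for(camera, thing): "xy" ([column, row] in pixels, amid what is visible of it).
- finder.masks_of(camera, thing): "region" (480x640 bool, what is visible of it) and "xy" ([column, row] in pixels, amid what is visible of it).
- finder.landmark_of(camera, thing): "xy" ([column, row] in pixels: a listed point, or the origin of a listed thing).
The state is a dict: "time": time; "joint_positions": joint angles; "qvel": joint speeds; "joint_torque": joint torques, N m; "tool_pos": TCP position; "ee_rot": TCP orientation; "wrist_force": force on the tool from outside, world axes, zero at the start; "wrist_torque": the same for the moment, N m; "width": finger opening in m; "finger_force": force on a finger pad.
Only numpy, scipy, OpenCV 4.12 (cv2) and the standard library are available. Lean on these libraries where they do the work, as an engineer would, in place of code of your own. Each camera call takes 0.05 s, during which the arm holds its last target. There are 200 camera calls.

### The job

Fit the clip post of the counter guard into its socket: take it out of its grey holder, hold its orange spring tab pressed flush while you slide the post into the square sleeve with the tab on the side of the sleeve's window, then press the post gently down until the tab has popped out through the window. Work gently: do not force the post against the socket, and leave the other things on the worktop where they are.

Things in the scene. Friction and masses are not known exactly. Their poses are not given: they have to be found in the camera images.
- post: Loose clip post, 0.10 to 0.17 kg, upright in the holder, origin at the centre of its underside. Square steel bar 22 x 22 mm, z = 0 to 76 mm; its lowest 8 mm a round black plug, 22 tapering to 18 mm. Black head above, to z = 96 mm. +y is the side of the orange spring tab. The bar may be gripped across y: pads over the tab's upper half press it flush and leave its lower end free to enter the sleeve.
- post_tab (a point): Centre of the outer face of the orange tab when out: x = 0, y = 17, z = 45 mm of the post. Tab 12 mm wide, square-ended, z = 34 to 56 mm, standing 6 mm out of the bar's +y face. Its spring takes 1.8 N to start and 4.5 N when flush.
- tab (a joint): How far the orange tab is pressed in, m: 0 fully out, 0.006 flush with the bar, 0.0065 its end stop. Held in by the sleeve's wall alone it reads about 0.003 to 0.006.
- post_top (a point): Middle of the head's top, z = 96 mm of the post, over a 6 mm slot along x, 12 mm deep, between two 7 mm jaws. Head: z = 76 to 96 mm, 46 mm along x, 20 mm along y. Its ends pass the bar by 12 mm in +x and -x: a shoulder at z = 76 mm that stops on the sleeve's rim just after the tab pops (1 mm past the middle of its window).
- socket: Fixed counter socket: dark steel foot 110 x 110 x 8 mm, black collar 50 mm square to z = 50 mm, out of it an upright open square aluminium sleeve, outside 34.5, bore 24.5 mm, deep enough for the post. Origin: centre of the foot's underside, on the sleeve's axis. The tab's window is in the +y wall: the post fits with its x and y along the socket's.
- socket_rim_low (a point): Point on the sleeve's axis 96 mm above the socket's origin: the lowest height of the rim. The real rim lies 0 to 30 mm above it, differs each time and is not measured: feel for it. A tab not pressed in lands square on the rim and never rides in by itself. Once its lower end is in the bore, the sleeve holds it in and the post stays put when let go; sliding it on takes 2 to 8 N.
- socket_window (a point): On the socket's +y side at the foot's edge (y = 55 mm, z = 8 mm of the socket), below the sleeve's window. The window is 16 mm wide and 26 mm tall, from 17 to 43 mm below the sleeve's real rim.
- holder: Grey fixed storage block 80 x 80 x 25 mm with a black base; a 27 mm square pocket, floor at z = 5 mm, in which the post stands. Origin at the centre of its underside.
- squeeze_bottle_0: Bystander: squeeze bottle with a nozzle, 57 mm wide, 218 mm tall; origin under its centre.
- portion_cup_0: Bystander: small round steel portion cup, 61 mm wide, 37 mm tall; origin at the centre of its underside.
- salt_shaker: Bystander: salt shaker, 44 mm wide, 90 mm tall; origin under its centre.
- probe: Bystander: probe thermometer lying flat, red handle and thin steel rod, 32 x 212 x 22 mm; origin under its middle.
There are look-alikes about, which are no part of the job. Of the things that look like the socket, take the one that is farthest to the robot's left at the start. Of the things shaped like the holder, the grey one is meant.

How it is judged:
On the way, in this order (a step that is already met when the one before it is completed fails the run):
1. The post is out of its holder, upright and clear of the worktop (z of post in the frame of holder above 0.04 m and angle between post's own z axis and vertical below 0.3 rad), for 0.1 s.
2. The post is in the sleeve's mouth with its tab pressed in (horizontal distance between post and socket below 0.006 m and angle between the z axis of post and the z axis of socket, either way round below 0.12 rad and z of post in the frame of socket below 0.088 m and value of joint tab above 0.0028 m), for 0.1 s.
At the end, for the whole second after the job is handed in: The post stands in the sleeve within 4 mm of its axis, 0.06 rad of upright and 0.15 rad of the socket's own directions, its underside less than 54.5 mm above the socket's origin, with the tab popped out through the window (pressed in less than 1.5 mm), at rest and let go (horizontal distance between post and socket below 0.004 m and angle between the z axis of post and the z axis of socket, either way round below 0.06 rad and angle between the y axis of post and the y axis of socket, either way round below 0.15 rad and z of post in the frame of socket below 0.0545 m and value of joint tab below 0.0015 m and linear speed of post below 0.02 m/s); the robot touches nothing.
It fails at once if The post is forced against the socket with more than 35 N (contact force between post and socket above 35 N).
It fails at once if A bystander (portion cup, squeeze bottle, probe, salt shaker) is moved more than 30 mm (distance of any of portion_cup_0, squeeze_bottle_0, probe, salt_shaker from where it was at the start of the episode above 0.03 m).
It also fails if it takes over 58 s, if anything falls off the work surface, if the arm or the gripper's body presses on something with over 40 N, if the wrist force passes 120 N, or if a joint passes its speed limit or range.

## Working session

There is one attempt and no reset: what is moved stays moved. The work goes in short steps, Python scripts to look and compute and a tool call to move; the robot and the scene stay as the last step left them, time stands still between calls to the robot, and variables do not carry over. Pictures are saved under pics/ and viewed, at most 10 in all, crops included, and the job is handed in when it is done.

Besides the shell and the picture viewer there is one more tool, called as name(argument=value, ...) on one line, values as JSON. drive_tool: Moves the arm, as the interface text tells. Shift numbers are shares of 100 mm and turn numbers shares of 90 degrees, none past 1 either way. Its arguments: {"type":"object","properties":{"deltas":{"type":"string"}},"required":["deltas"]}

```bash
mkdir -p pics
cat > h.py <<'E'
import numpy as np, cv2
from bench import robot, snapshot, finder
def und(s,xy):
    K=np.array([[s["fx"],0,s["cx"]],[0,s["fy"],s["cy"]],[0,0,1]])
    p=cv2.undistortPoints(np.array([[xy]],float),K,np.array(s["D"],float))[0,0]
    T=np.array(s["T"]); d=T[:3,:3]@np.array([p[0],-p[1],-1]); return T[:3,3],d
def atz(s,xy,z):
    o,d=und(s,xy); return o+d*(z-o[2])/d[2]
def proj(s,P):
    K=np.array([[s["fx"],0,s["cx"]],[0,s["fy"],s["cy"]],[0,0,1]])
    T=np.array(s["T"]); c=(np.atleast_2d(P)-T[:3,3])@T[:3,:3]; c=c*[1,-1,-1]
    return cv2.projectPoints(c,np.zeros(3),np.zeros(3),K,np.array(s["D"],float))[0][:,0]
def tri(s1,a,s2,b):
    o1,d1=und(s1,a);o2,d2=und(s2,b)
    t=np.linalg.lstsq(np.c_[d1,-d2],o2-o1,rcond=None)[0]
    p,q=o1+t[0]*d1,o2+t[1]*d2; return (p+q)/2,np.linalg.norm(p-q)
def save(s,n): cv2.imwrite("pics/"+n+".png",s["img"][:,:,::-1])
E
python3 - <<'E'
from h import *
np.set_printoptions(precision=3,suppress=True)
for c in ("top","side"):
    s=snapshot(c); save(s,c+"0"); print(c,np.array(s["T"])[:3,3],s["fx"])
    for t,z in (("post",0.005),("post_tab",.05),("post_top",.101),("socket",0),("socket_rim_low",.096),("socket_window",.008),("holder",0)):
        for r in finder.landmark_of(c,t): print(t,np.round(r["xy"],1),round(r["confidence"],2),atz(s,r["xy"],z))
    for t in ("squeeze_bottle_0","portion_cup_0","salt_shaker","probe"):
        for r in finder.landmark_of(c,t)[:2]: print(t,np.round(r["xy"],1),round(r["confidence"],2),atz(s,r["xy"],0))
E
```

```text
top [0.456 0.016 1.259] 573.9213225138718
post [372.7 243.1] 0.5 [ 0.557 -0.058  0.005]
post_tab [362.3 245.8] 0.6 [ 0.548 -0.033  0.05 ]
post_top [375.3 240.2] 0.74 [ 0.555 -0.058  0.101]
socket [248.4 269.2] 0.79 [0.505 0.216 0.   ]
socket [318.6 333.5] 0.66 [0.362 0.064 0.   ]
socket [420.4 329.4] 0.61 [ 0.367 -0.158  0.   ]
socket_rim_low [426.7 334.7] 0.87 [ 0.363 -0.158  0.096]
socket_rim_low [240.4 272.2] 0.77 [0.495 0.218 0.096]
socket_rim_low [318.4 333.7] 0.73 [0.369 0.06  0.096]
socket_window [296.3 333.3] 0.97 [0.364 0.112 0.008]
socket_window [227.9 267.4] 0.74 [0.509 0.261 0.008]
socket_window [397.4 326.9] 0.63 [ 0.374 -0.107  0.008]
socket_window [195.6 168.1] 0.63 [0.733 0.335 0.008]
socket_window [370.8 244.5] 0.39 [ 0.554 -0.054  0.008]
holder [371.3 247.7] 0.93 [ 0.548 -0.055  0.   ]
holder [440.9 253.4] 0.71 [ 0.532 -0.208  0.   ]
squeeze_bottle_0 [195.8 167.2] 0.66 [0.737 0.337 0.   ]
portion_cup_0 [321.3 205.1] 0.76 [0.644 0.054 0.   ]
salt_shaker [479. 155.] 0.92 [ 0.753 -0.304  0.   ]
probe [275.4 174.8] 0.86 [0.715 0.155 0.   ]
side [0.289 0.775 0.77 ] 521.1
[... 446 characters left out ...]
[ 0.366 -0.169  0.096]
socket_rim_low [299.2 355.5] 0.44 [0.484 0.284 0.096]
socket_window [386.6 332. ] 0.93 [0.371 0.116 0.008]
socket_window [289.  376.9] 0.83 [0.51  0.269 0.008]
socket_window [409.7 259.9] 0.78 [ 0.367 -0.101  0.008]
holder [353.3 221.5] 0.87 [ 0.524 -0.206  0.   ]
holder [324.3 262. ] 0.83 [ 0.546 -0.044 -0.   ]
holder [263.1 285. ] 0.49 [0.646 0.066 0.   ]
squeeze_bottle_0 [156.8 372.8] 0.86 [0.738 0.33  0.   ]
squeeze_bottle_0 [322.3 262. ] 0.46 [ 0.55  -0.042  0.   ]
portion_cup_0 [264.4 285. ] 0.87 [0.643 0.065 0.   ]
salt_shaker [279.9 187. ] 0.76 [ 0.749 -0.29   0.   ]
salt_shaker [159.  373.9] 0.62 [0.733 0.331 0.   ]
probe [212.1 308.5] 0.95 [0.717 0.16  0.   ]
```

View pics/top0.png

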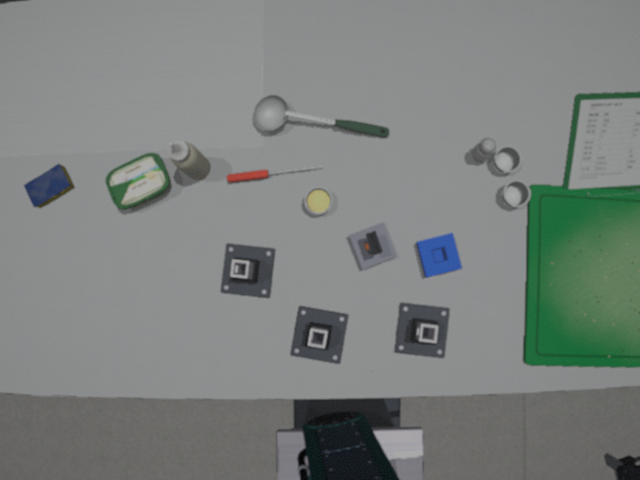

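View pics/side0.png

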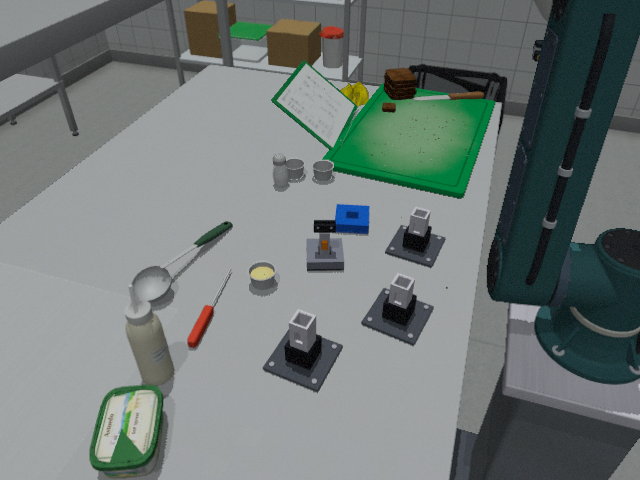

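Run:
```python
from h import *
np.set_printoptions(precision=4,suppress=True)
S={c:snapshot(c) for c in("top","side")}
st,ss=S["top"],S["side"]
def get(c,t,near,f=finder.landmark_of):
    r=f(c,t); return min(r,key=lambda q:np.hypot(*(np.array(q["xy"])-near)))
for t,a,b in (("post_top",(375,240),(323,225)),("post_tab",(362,246),(321,248)),("socket_rim_low",(240,272),(302,322)),("socket_window",(228,267),(289,377)),("socket",(248,269),(299,358)),("holder",(371,248),(324,262))):
    A=get("top",t,a);B=get("side",t,b); print(t,*tri(st,A["xy"],ss,B["xy"]))
for c in S:
  for t,n,z in (("socket",(245,270) if c=="top" else (300,350),.008),("holder",(371,248) if c=="top" else (324,255),.025),("post",(373,243) if c=="top" else (323,240),.101)):
    r=get(c,t,n,finder.masks_of); m=r["region"].astype(np.uint8)
    ct=max(cv2.findContours(m,0,2)[0],key=cv2.contourArea)[:,0].astype(float)
    w=np.array([atz(S[c],p,z)[:2] for p in ct],np.float32)
    R=cv2.minAreaRect(w*1000); print(c,t,r["confidence"],len(ct),R)
def crop(s,x,y,w,h,k): return cv2.resize(s["img"][y:y+h,x:x+w],None,fx=k,fy=k,interpolation=2)
im=np.vstack([np.hstack([crop(st,205,225,80,60,5),crop(st,335,210,80,60,5)]),np.hstack([crop(ss,262,302,80,60,5),crop(ss,285,210,80,60,5)])])
cv2.imwrite("pics/c1.png",im[:,:,::-1])
```

```text
post_top [ 0.5571 -0.0616  0.0986] 0.002576629832935489
post_tab [ 0.5465 -0.0391  0.0465] 0.0067645762599208795
socket_rim_low [0.4971 0.2194 0.0964] 0.0046402318638273455
socket_window [0.5094 0.2672 0.0061] 0.0038491255960141327
socket [0.5028 0.223  0.0122] 0.007719305843442662
holder [ 0.5498 -0.0457  0.0102] 0.0035213485587263097
top socket 0.75 54 ((502.10577392578125, 217.85020446777344), (112.75358581542969, 114.11688232421875), 84.5593490600586)
top holder 0.88 98 ((550.255615234375, -55.36656951904297), (80.12344360351562, 81.8426284790039), 20.3075008392334)
top post 0.79 38 ((548.7877807617188, -49.434906005859375), (47.7453727722168, 32.339481353759766), 15.703667640686035)
side socket 0.7 145 ((502.2293701171875, 197.95367431640625), (157.21832275390625, 121.30850219726562), 82.87207794189453)
side holder 0.97 41 ((545.1282348632812, -43.786094665527344), (81.97530364990234, 113.09452056884766), 19.39410972595215)
side post 0.95 20 ((537.1393432617188, -11.869800567626953), (44.43887710571289, 112.87771606445312), 16.92011070251465)
```

View pics/c1.png

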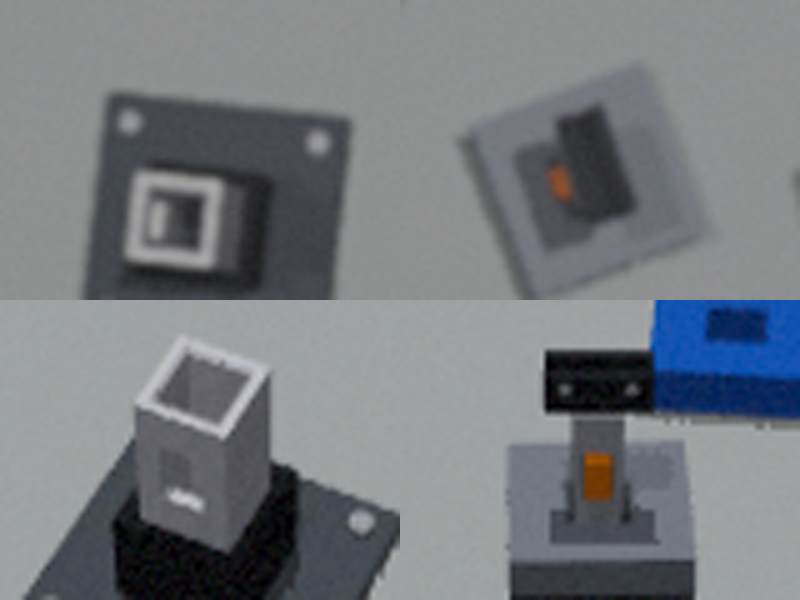

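Run:
```python
from h import *
np.set_printoptions(precision=4,suppress=True)
st,ss=snapshot("top"),snapshot("side")
T=lambda x,y:(205+x/5-.4,225+y/5-.4)
B=lambda x,y:(262+x/5-.4,302+(y-300)/5-.4)
tp=[T(130,170),T(223,172),T(218,268),T(123,265)] # FL, FR(-y), NR, NL in top image
sd=[B(137,403),B(183,337),B(270,370),B(223,437)]
# side: near=+y ; identify by matching residual over cyclic shifts
for k in range(4):
    P=[tri(st,tp[i],ss,sd[(i+k)%4]) for i in range(4)]
    print(k,np.mean([p[0] for p in P],0),[round(p[1]*1000,1) for p in P],[p[0] for p in P] if max(p[1] for p in P)<.012 else "")
print(atz(st,(373.9,242.4),.101),atz(ss,(324.2,221.2),.101),tri(st,(373.9,242.4),ss,(324.2,221.2)))
# foot corners, holder
for x,y in((110,95),(350,120)): print("foot",atz(st,T(x,y),.008))
o=robot.get_obs(); print(o["tool_pos"],o["ee_rot"],o["wrist_force"],o["width"],o["time"])
from scipy.spatial.transform import Rotation as R
print(R.from_euler("xyz",o["ee_rot"]).as_matrix())
```

```text
0 [0.5023 0.2179 0.1062] [np.float64(2.9), np.float64(4.5), np.float64(1.4), np.float64(3.5)] [array([0.5209, 0.2347, 0.1092]), array([0.5191, 0.1974, 0.1041]), array([0.4832, 0.2007, 0.1027]), array([0.4857, 0.2387, 0.1088])]
1 [0.5019 0.2179 0.1063] [np.float64(15.6), np.float64(35.8), np.float64(15.7), np.float64(32.5)] 
2 [0.5022 0.218  0.1063] [np.float64(45.4), np.float64(22.3), np.float64(46.2), np.float64(19.3)] 
3 [0.5026 0.218  0.1062] [np.float64(32.9), np.float64(9.2), np.float64(31.8), np.float64(9.7)] 
[ 0.5509 -0.0548  0.101 ] [ 0.552  -0.0587  0.101 ] (array([ 0.5507, -0.0546,  0.1043]), np.float64(4.120826400180879e-05))
foot [0.5614 0.2634 0.008 ]
foot [0.5487 0.1571 0.008 ]
[ 0.1392 -0.5321  0.2055] [3.1415 0.     0.2558] [-0.2126  0.4209 -0.0405] 0.09397984257143359 2.3
[[ 0.9675  0.253  -0.    ]
 [ 0.253  -0.9675 -0.0001]
 [-0.      0.0001 -1.    ]]
```

drive_tool(deltas="0.29 -0.199 0 0 0 0 94; 0.577 -0.397 0 0 0 0 94; 0.865 -0.596 0 0 0 0 94")

```text
time: 2.6
tool_pos: [0.2083, -0.4518, 0.2054]
ee_rot: [3.142, -0.0, 0.255]
wrist_force: [0.7, -0.2, 0.9]
width: 0.094
finger_force: 0.0
```

drive_tool(deltas="0.29 -0.199 0 0 0 0 94; 0.577 -0.397 0 0 0 0 94; 0.865 -0.596 0 0 0 0 94")

```text
time: 2.9
tool_pos: [0.2771, -0.3719, 0.2056]
ee_rot: [3.141, -0.0, 0.256]
wrist_force: [0.5, -0.7, -0.3]
width: 0.0941
finger_force: 0.0
```

drive_tool(deltas="0.29 -0.199 0 0 0 0 94; 0.577 -0.397 0 0 0 0 94; 0.865 -0.596 0 0 0 0 94")

```text
time: 3.2
tool_pos: [0.3457, -0.2923, 0.2057]
ee_rot: [3.141, -0.0, 0.256]
wrist_force: [-0.4, 0.5, 0.2]
width: 0.0938
finger_force: 0.0
```

drive_tool(deltas="0.29 -0.199 0 0 0 0 94; 0.577 -0.397 0 0 0 0 94; 0.865 -0.596 0 0 0 0 94")

```text
time: 3.5
tool_pos: [0.4144, -0.2127, 0.2057]
ee_rot: [3.141, -0.0, 0.256]
wrist_force: [-0.6, -0.0, 0.4]
width: 0.0937
finger_force: 0.0
```

drive_tool(deltas="0.29 -0.199 0 0 0 0 94; 0.577 -0.397 0 0 0 0 94; 0.865 -0.596 0 0 0 0 94")

```text
time: 3.8
tool_pos: [0.483, -0.1331, 0.2056]
ee_rot: [3.141, -0.0, 0.256]
wrist_force: [0.2, -0.8, 1.0]
width: 0.0938
finger_force: 0.0
```

drive_tool(deltas="0.29 -0.199 0 0 0 0 94; 0.577 -0.397 0 0 0 0 94; 0.865 -0.596 0 0 0 0 94; 0.865 -0.596 0.5 0 0 -0.015 94; 0.865 -0.596 0.5 0 0 -0.015 94")

```text
time: 4.3
tool_pos: [0.5446, -0.0527, 0.1458]
ee_rot: [-3.133, 0.018, 0.281]
wrist_force: [-1.4, -0.3, -2.1]
width: 0.0942
finger_force: 0.0
```

drive_tool(deltas="0 0 0 0 0 0 94")

```text
time: 4.4
tool_pos: [0.5496, -0.0548, 0.1542]
ee_rot: [-3.14, 0.004, 0.279]
wrist_force: [-0.2, 0.2, 0.3]
width: 0.0942
finger_force: 0.0
```

Run:
```python
from h import *
s=snapshot("side"); o=robot.get_obs(); print(o["tool_pos"],o["ee_rot"],o["joint_positions"])
cv2.imwrite("pics/c2.png",cv2.resize(s["img"][130:290,220:430],None,fx=3.5,fy=3.5,interpolation=2)[:,:,::-1])
```

```text
[ 0.55131979 -0.05538322  0.15699642] [ 3.14066005e+00 -1.31341556e-03  2.78403713e-01] [-2.02307259e-01  1.09437000e-01  1.44255232e+00 -2.19602270e-04
  1.58800752e+00  1.09008201e+00]
```

View pics/c2.png

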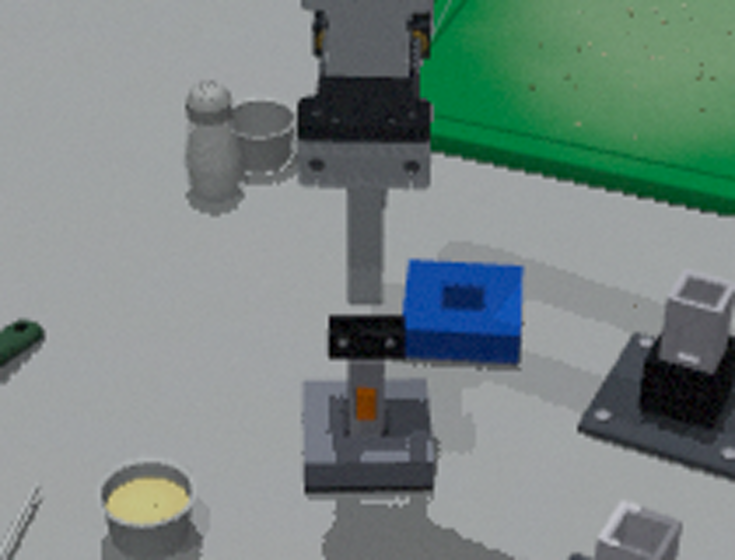

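drive_tool(deltas="0 0 0.2 0 0 0 94; 0 0 0.4 0 0 0 94; 0 0 0.6 0 0 0 94; 0 0 0.75 0 0 0 94; 0 0 0.75 0 0 0 94")

```text
time: 4.95
tool_pos: [0.5508, -0.0555, 0.0806]
ee_rot: [-3.142, 0.0, 0.278]
wrist_force: [0.2, -0.8, -0.2]
width: 0.0939
finger_force: 0.0
```

drive_tool(deltas="0 0 0.15 0 0 0 94; 0 0 0.305 0 0 0 94; 0 0 0.305 0 0 0 94; 0 0 0.305 0 0 0 94; 0 0 0.305 0 0 0 94")

```text
time: 5.45
tool_pos: [0.5517, -0.055, 0.0513]
ee_rot: [3.14, -0.002, 0.279]
wrist_force: [-0.6, 0.1, 0.3]
width: 0.0936
finger_force: 0.0
```

drive_tool(deltas="0 0 0 0 0 0 60; 0 0 0 0 0 0 40; 0 0 0 0 0 0 30; 0 0 0 0 0 0 26; 0 0 0 0 0 0 20")

```text
time: 5.95
tool_pos: [0.5508, -0.0549, 0.05]
ee_rot: [3.141, -0.0, 0.279]
wrist_force: [0.0, 0.5, -0.1]
width: 0.0573
finger_force: 0.0
```

drive_tool(deltas="0 0 0 0 0 0 10; 0 0 0 0 0 0 10; 0 0 0 0 0 0 10; 0 0 0 0 0 0 10; 0 0 0 0 0 0 10")

```text
time: 6.45
tool_pos: [0.5508, -0.0549, 0.05]
ee_rot: [3.141, -0.0, 0.279]
wrist_force: [-1.0, -0.4, -0.4]
width: 0.0215
finger_force: 30.0
```

drive_tool(deltas="0 0 -0.15 0 0 0 10; 0 0 -0.4 0 0 0 10; 0 0 -0.7 0 0 0 10; 0 0 -1 0 0 0 10; 0 0 -1 0 0 0 10")

```text
time: 6.95
tool_pos: [0.5538, -0.0554, 0.1562]
ee_rot: [3.137, -0.01, 0.279]
wrist_force: [0.7, -0.5, -0.8]
width: 0.0218
finger_force: 30.0
```

drive_tool(deltas="0 0 -0.2 0 0 0.06 10; 0 0 -0.4 0 0 0.12 10; 0 0 -0.55 0 0 0.18 10; 0 0 -0.55 0 0 0.239 10; 0 0 -0.55 0 0 0.239 10")

```text
time: 7.45
tool_pos: [0.5504, -0.0547, 0.2041]
ee_rot: [-3.141, 0.001, -0.096]
wrist_force: [-0.0, -0.1, -2.3]
width: 0.0218
finger_force: 30.0
```

drive_tool(deltas="0 0 0 0 0 0 10; 0 0 0 0 0 0 10")

```text
time: 7.65
tool_pos: [0.5502, -0.0547, 0.2036]
ee_rot: [-3.141, 0.003, -0.095]
wrist_force: [-0.1, 1.2, -1.9]
width: 0.0216
finger_force: 30.0
```

drive_tool(deltas="-0.08 -0.3 0 0 0 0 10; -0.165 -0.6 0 0 0 0 10; -0.247 -0.889 0 0 0 0 10")

```text
time: 7.95
tool_pos: [0.5342, 0.0369, 0.2041]
ee_rot: [-3.142, 0.001, -0.096]
wrist_force: [-0.0, -0.2, -1.4]
width: 0.0221
finger_force: 30.0
```

drive_tool(deltas="-0.08 -0.3 0 0 0 0 10; -0.165 -0.6 0 0 0 0 10; -0.247 -0.889 0 0 0 0 10")

```text
time: 8.25
tool_pos: [0.518, 0.1281, 0.2042]
ee_rot: [3.141, 0.001, -0.095]
wrist_force: [0.7, -1.0, -2.0]
width: 0.0218
finger_force: 30.0
```

drive_tool(deltas="-0.08 -0.3 0 0 0 0 10; -0.165 -0.6 0 0 0 0 10; -0.247 -0.889 0 0 0 0 10; -0.247 -0.889 0 0 0 0 10; -0.247 -0.889 0 0 0 0 10")

```text
time: 8.75
tool_pos: [0.5022, 0.2179, 0.2042]
ee_rot: [3.14, 0.001, -0.094]
wrist_force: [0.4, -1.0, -1.4]
width: 0.0218
finger_force: 30.0
```

Run:
```python
from h import *
np.set_printoptions(precision=4,suppress=True)
s=snapshot("side"); o=robot.get_obs(); print(o["tool_pos"],o["ee_rot"],o["wrist_force"])
x,y,z=o["tool_pos"]; 
for n,p in (("bottom",(x,y,z-.045)),("rim",(.5022,.2179,.106)),("rimlow",(.5022,.2179,.096))): print(n,proj(s,p))
for t in("post","post_tab","post_top","socket_rim_low"):
    print(t,[(np.round(r["xy"],1),round(r["confidence"],2)) for r in finder.landmark_of("side",t)])
cv2.imwrite("pics/c3.png",cv2.resize(s["img"][240:400,230:380],None,fx=3.7,fy=3.7,interpolation=2)[:,:,::-1])
```

```text
[0.5025 0.2173 0.2044] [ 3.1404  0.0007 -0.0955] [ 0.1815 -0.563  -2.0782]
bottom [[301.4755 296.4146]]
rim [[302.1226 318.8931]]
rimlow [[302.2336 322.8602]]
post [(array([301.2, 294. ]), 0.67)]
post_tab [(array([295.5, 286.2]), 0.67)]
post_top [(array([298.9, 250.9]), 0.6)]
socket_rim_low [(array([417.7, 211.7]), 0.84), (array([299.9, 322.8]), 0.7), (array([400.7, 281.2]), 0.56)]
```

View pics/c3.png

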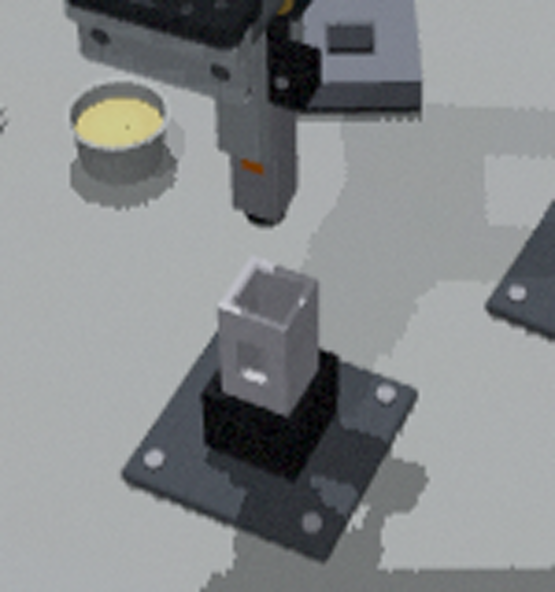

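drive_tool(deltas="0 0 0.1 0 0 0 10; 0 0 0.2 0 0 0 10; 0 0 0.3 0 0 0 10; 0 0 0.4 0 0 0 10; 0 0 0.4 0 0 0 10")

```text
time: 9.5
tool_pos: [0.5013, 0.2173, 0.1622]
ee_rot: [3.14, 0.004, -0.096]
wrist_force: [-0.9, 0.4, -2.6]
width: 0.0216
finger_force: 30.0
```

drive_tool(deltas="0 0 0.015 0 0 0 10; 0 0 0.03 0 0 0 10; 0 0 0.045 0 0 0 10; 0 0 0.06 0 0 0 10; 0 0 0.06 0 0 0 10")

```text
time: 10.0
tool_pos: [0.5026, 0.2177, 0.1589]
ee_rot: [3.141, 0.0, -0.096]
wrist_force: [-0.6, -0.4, -1.6]
width: 0.0217
finger_force: 30.0
```

drive_tool(deltas="0 0 0.01 0 0 0 10; 0 0 0.02 0 0 0 10; 0 0 0.03 0 0 0 10; 0 0 0.04 0 0 0 10; 0 0 0.04 0 0 0 10")

```text
time: 10.5
tool_pos: [0.5025, 0.2177, 0.1547]
ee_rot: [3.141, 0.0, -0.096]
wrist_force: [0.5, -0.1, -0.9]
width: 0.0216
finger_force: 30.0
```

Bottom about z = 0.110, at or just above the estimated rim. Continue slowly.

drive_tool(deltas="0 0 0.01 0 0 0 10; 0 0 0.02 0 0 0 10; 0 0 0.03 0 0 0 10; 0 0 0.03 0 0 0 10")

```text
time: 10.9
tool_pos: [0.5025, 0.2177, 0.1517]
ee_rot: [3.141, 0.0, -0.096]
wrist_force: [-0.5, 0.2, -1.8]
width: 0.0219
finger_force: 30.0
```

drive_tool(deltas="0 0 0.01 0 0 0 10; 0 0 0.02 0 0 0 10; 0 0 0.03 0 0 0 10; 0 0 0.03 0 0 0 10")

```text
time: 11.3
tool_pos: [0.5025, 0.2177, 0.1487]
ee_rot: [3.141, 0.0, -0.096]
wrist_force: [0.2, -0.3, -1.5]
width: 0.0218
finger_force: 30.0
```

drive_tool(deltas="0 0 0.01 0 0 0 10; 0 0 0.02 0 0 0 10; 0 0 0.02 0 0 0 10")

```text
time: 11.6
tool_pos: [0.5025, 0.2177, 0.1467]
ee_rot: [3.141, 0.0, -0.096]
wrist_force: [-1.2, -0.3, -0.5]
width: 0.0215
finger_force: 30.0
```

drive_tool(deltas="0 0 0.01 0 0 0 10; 0 0 0.02 0 0 0 10; 0 0 0.03 0 0 0 10; 0 0 0.03 0 0 0 10")

```text
time: 12.0
tool_pos: [0.5025, 0.2177, 0.1437]
ee_rot: [3.141, 0.0, -0.096]
wrist_force: [-0.1, 0.2, -2.0]
width: 0.0218
finger_force: 30.0
```

drive_tool(deltas="0 0 0.01 0 0 0 10; 0 0 0.02 0 0 0 10; 0 0 0.03 0 0 0 10; 0 0 0.03 0 0 0 10")

```text
time: 12.4
tool_pos: [0.5025, 0.2177, 0.1407]
ee_rot: [3.141, 0.0, -0.096]
wrist_force: [-0.4, 0.5, -1.4]
width: 0.0216
finger_force: 30.0
```

drive_tool(deltas="0 0 0.01 0 0 0 10; 0 0 0.02 0 0 0 10; 0 0 0.03 0 0 0 10; 0 0 0.03 0 0 0 10")

```text
time: 12.8
tool_pos: [0.5025, 0.2177, 0.1377]
ee_rot: [3.141, 0.0, -0.096]
wrist_force: [-0.2, -0.2, -2.1]
width: 0.0219
finger_force: 30.0
```

Run:
```python
from h import *
s=snapshot("side"); o=robot.get_obs(); print(o["tool_pos"],o["wrist_force"],o["wrist_torque"])
cv2.imwrite("pics/c4.png",cv2.resize(s["img"][250:370,240:360],None,fx=4.5,fy=4.5,interpolation=2)[:,:,::-1])
```

```text
[0.50253116 0.21769648 0.13778993] [-0.80266682  0.49061787 -1.6389353 ] [ 0.02138299 -0.06114737 -0.01971984]
```

View pics/c4.png

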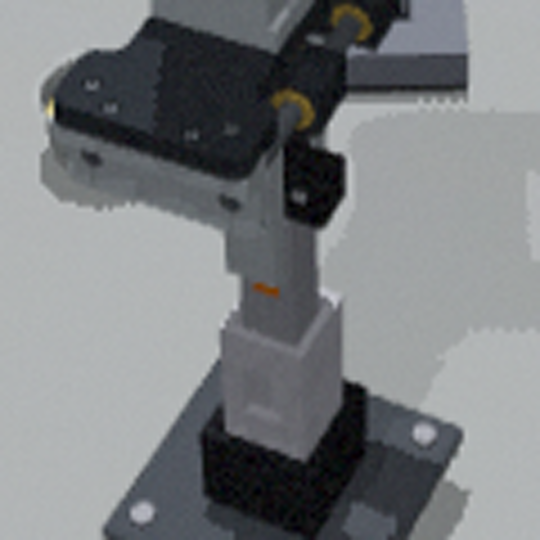

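drive_tool(deltas="0 0 0.015 0 0 0 10; 0 0 0.03 0 0 0 10; 0 0 0.045 0 0 0 10; 0 0 0.06 0 0 0 10; 0 0 0.06 0 0 0 10")

```text
time: 13.35
tool_pos: [0.5024, 0.2177, 0.1316]
ee_rot: [3.141, 0.001, -0.096]
wrist_force: [-0.1, 0.5, -1.8]
width: 0.0221
finger_force: 30.0
```

drive_tool(deltas="0 0 0.015 0 0 0 10; 0 0 0.03 0 0 0 10; 0 0 0.045 0 0 0 10; 0 0 0.06 0 0 0 10; 0 0 0.06 0 0 0 10")

```text
time: 13.85
tool_pos: [0.5024, 0.2177, 0.1256]
ee_rot: [3.141, 0.001, -0.096]
wrist_force: [0.9, -0.7, -1.6]
width: 0.0214
finger_force: 30.0
```

drive_tool(deltas="0 0 0.01 0 0 0 10; 0 0 0.02 0 0 0 10; 0 0 0.02 0 0 0 10")

```text
time: 14.15
tool_pos: [0.5025, 0.2177, 0.1238]
ee_rot: [3.141, 0.0, -0.096]
wrist_force: [0.1, 0.4, -1.6]
width: 0.0217
finger_force: 30.0
```

drive_tool(deltas="0 0 0.01 0 0 0 10; 0 0 0.02 0 0 0 10; 0 0 0.02 0 0 0 10")

```text
time: 14.45
tool_pos: [0.5025, 0.2177, 0.1217]
ee_rot: [3.141, 0.0, -0.096]
wrist_force: [-0.0, 0.6, -2.2]
width: 0.0218
finger_force: 30.0
```

drive_tool(deltas="0 0 0.01 0 0 0 10; 0 0 0.02 0 0 0 10; 0 0 0.02 0 0 0 10")

```text
time: 14.75
tool_pos: [0.5025, 0.2177, 0.1197]
ee_rot: [3.141, 0.0, -0.096]
wrist_force: [-1.0, -0.5, -2.2]
width: 0.022
finger_force: 30.0
```

drive_tool(deltas="0 0 0.01 0 0 0 10; 0 0 0.02 0 0 0 10; 0 0 0.02 0 0 0 10")

```text
time: 15.05
tool_pos: [0.5025, 0.2177, 0.1177]
ee_rot: [3.141, 0.0, -0.096]
wrist_force: [-0.5, -0.1, -1.7]
width: 0.0219
finger_force: 30.0
```

drive_tool(deltas="0 0 0.01 0 0 0 10; 0 0 0.02 0 0 0 10; 0 0 0.02 0 0 0 10")

```text
time: 15.35
tool_pos: [0.5025, 0.2177, 0.1157]
ee_rot: [3.141, 0.0, -0.096]
wrist_force: [-0.0, 0.2, -1.9]
width: 0.0214
finger_force: 30.0
```

drive_tool(deltas="0 0 0.01 0 0 0 10; 0 0 0.015 0 0 0 10; 0 0 0.015 0 0 0 10")

```text
time: 15.65
tool_pos: [0.5025, 0.2177, 0.1143]
ee_rot: [3.141, 0.0, -0.096]
wrist_force: [0.2, 0.5, -2.7]
width: 0.022
finger_force: 30.0
```

drive_tool(deltas="0 0 0.01 0 0 0 10; 0 0 0.015 0 0 0 10; 0 0 0.015 0 0 0 10")

```text
time: 15.95
tool_pos: [0.5025, 0.2177, 0.1128]
ee_rot: [3.141, 0.0, -0.096]
wrist_force: [-0.7, 0.7, -1.5]
width: 0.022
finger_force: 30.0
```

Run:
```python
from h import *
s=snapshot("side"); o=robot.get_obs(); print(o["tool_pos"],o["wrist_force"],o["wrist_torque"])
cv2.imwrite("pics/c5.png",cv2.resize(s["img"][270:360,260:360],None,fx=6,fy=6,interpolation=2)[:,:,::-1])
```

```text
[0.50257962 0.21772662 0.11287166] [-0.41284214  1.27097863 -3.09494967] [ 0.03003686  0.04072924 -0.01137914]
```

View pics/c5.png

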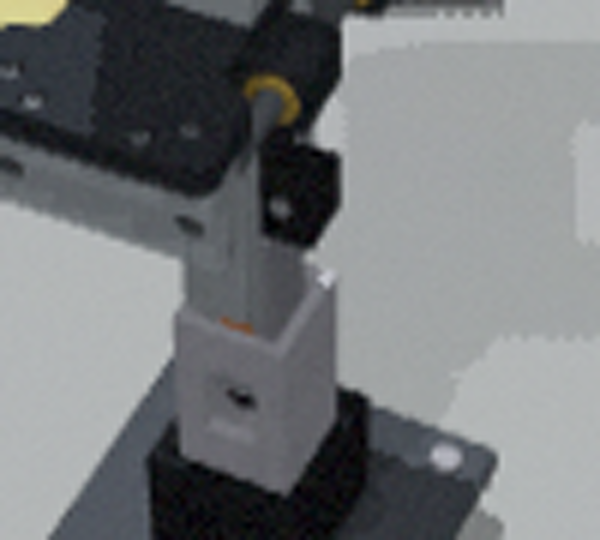

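drive_tool(deltas="0 0 0.01 0 0 0 10; 0 0 0.015 0 0 0 10; 0 0 0.015 0 0 0 10")

```text
time: 16.3
tool_pos: [0.5025, 0.2177, 0.1113]
ee_rot: [3.141, 0.0, -0.096]
wrist_force: [0.5, -1.0, -1.9]
width: 0.0216
finger_force: 30.0
```

drive_tool(deltas="0 0 0.01 0 0 0 10; 0 0 0.015 0 0 0 10; 0 0 0.015 0 0 0 10")

```text
time: 16.6
tool_pos: [0.5025, 0.2177, 0.1098]
ee_rot: [3.141, 0.0, -0.096]
wrist_force: [-0.2, 0.2, -1.3]
width: 0.0219
finger_force: 30.0
```

drive_tool(deltas="0 0 0.01 0 0 0 10; 0 0 0.01 0 0 0 10; 0 0 0.01 0 0 0 10")

```text
time: 16.9
tool_pos: [0.5026, 0.2177, 0.1089]
ee_rot: [3.141, 0.0, -0.096]
wrist_force: [0.7, 0.5, -2.2]
width: 0.022
finger_force: 30.0
```

drive_tool(deltas="0 0 0.01 0 0 0 10; 0 0 0.01 0 0 0 10; 0 0 0.01 0 0 0 10")

```text
time: 17.2
tool_pos: [0.5026, 0.2177, 0.1079]
ee_rot: [3.141, 0.0, -0.096]
wrist_force: [0.2, -0.0, -1.3]
width: 0.0218
finger_force: 30.0
```

drive_tool(deltas="0 0 0.01 0 0 0 10; 0 0 0.01 0 0 0 10; 0 0 0.01 0 0 0 10")

```text
time: 17.5
tool_pos: [0.5026, 0.2177, 0.1069]
ee_rot: [3.141, 0.0, -0.096]
wrist_force: [-1.2, -0.4, -0.6]
width: 0.0215
finger_force: 30.0
```

Run:
```python
from h import *
s=snapshot("side"); o=robot.get_obs(); print(o["tool_pos"],o["wrist_force"],o["wrist_torque"])
cv2.imwrite("pics/c6.png",cv2.resize(s["img"][270:360,260:360],None,fx=6,fy=6,interpolation=2)[:,:,::-1])
```

```text
[0.5026046  0.21772057 0.10693276] [ 0.09296248 -0.48587196 -1.05804325] [ 0.0438408   0.02608764 -0.00374497]
```

View pics/c6.png

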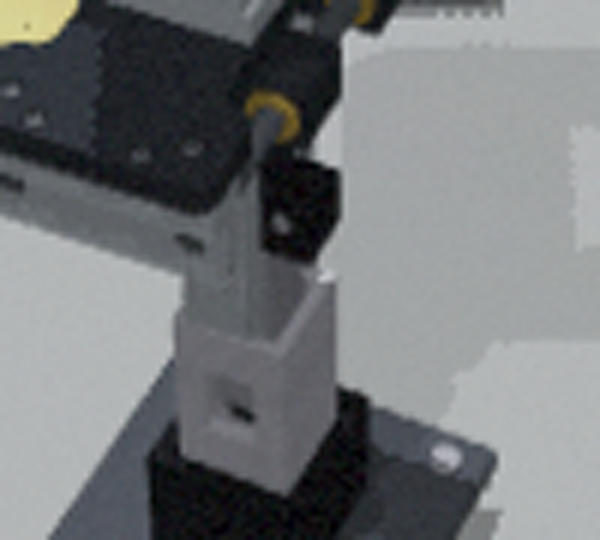

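drive_tool(deltas="0 0 0.005 0 0 0 10; 0 0 0.01 0 0 0 10; 0 0 0.01 0 0 0 10")

```text
time: 17.85
tool_pos: [0.5027, 0.2178, 0.1065]
ee_rot: [-3.141, -0.001, -0.096]
wrist_force: [-0.5, -0.0, 1.2]
width: 0.0222
finger_force: 31.6
```

drive_tool(deltas="0 0 0.005 0 0 0 10; 0 0 0.005 0 0 0 10")

```text
time: 18.05
tool_pos: [0.5028, 0.2178, 0.1064]
ee_rot: [-3.141, -0.001, -0.096]
wrist_force: [-3.1, -0.1, 5.4]
width: 0.022
finger_force: 33.7
```

drive_tool(deltas="0 0 0.005 0 0 0 10; 0 0 0.005 0 0 0 10")

```text
time: 18.25
tool_pos: [0.5028, 0.2178, 0.1064]
ee_rot: [-3.141, -0.001, -0.096]
wrist_force: [-2.4, -1.6, 7.5]
width: 0.0214
finger_force: 34.7
```

drive_tool(deltas="0 0 -0.015 0 0 0 10; 0 0 -0.02 0 0 0 10; 0 0 -0.02 0 0 0 50; 0 0 -0.02 0 0 0 50; 0 0 -0.02 0 0 0 50")

```text
time: 18.75
tool_pos: [0.5027, 0.2179, 0.1067]
ee_rot: [-3.141, 0.0, -0.096]
wrist_force: [-0.8, -0.2, 0.2]
width: 0.0426
finger_force: 0.0
```

drive_tool(deltas="0 0 0 0 0 0 50; 0 0 0 0 0 0 50; 0 0 -0.1 0 0 0 50; 0 0 -0.4 0 0 0 50; 0 0 -0.7 0 0 0 50")

```text
time: 19.25
tool_pos: [0.5022, 0.2176, 0.1777]
ee_rot: [3.141, 0.001, -0.096]
wrist_force: [0.4, 0.0, -0.3]
width: 0.0501
finger_force: 0.0
```

Run:
```python
from h import *
s=snapshot("side"); o=robot.get_obs(); print(o["tool_pos"],o["wrist_force"],o["width"])
cv2.imwrite("pics/c7.png",cv2.resize(s["img"][230:360,230:370],None,fx=4.5,fy=4.5,interpolation=2)[:,:,::-1])
```

```text
[0.50523482 0.21863735 0.18475128] [ 1.11155804e+00 -2.51283736e-03  4.71195618e+00] 0.04981754332495456
```

View pics/c7.png

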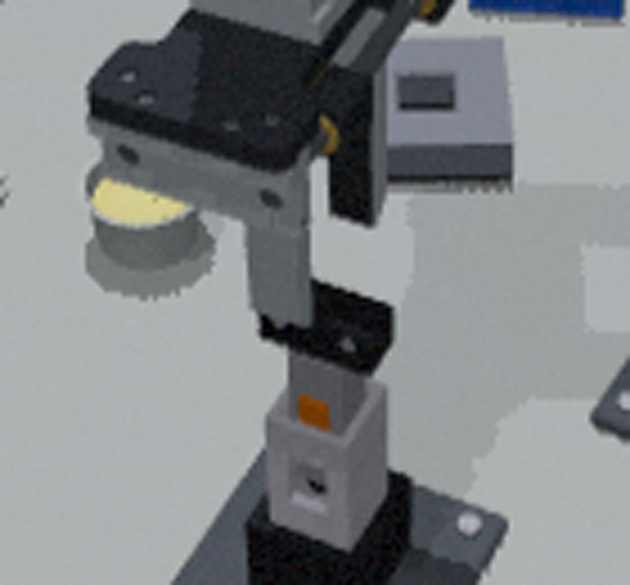

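drive_tool(deltas="0 0 0 0 0 0 0; 0 0 0 0 0 0 0; 0 0 0 0 0 0 0; 0 0 0 0 0 0 0; 0 0 0 0 0 0 0")

```text
time: 19.8
tool_pos: [0.5021, 0.2176, 0.1758]
ee_rot: [3.141, 0.002, -0.096]
wrist_force: [-0.4, -0.2, -0.5]
width: 0.0136
finger_force: 0.0
```

drive_tool(deltas="0 0 0.03 0 0 0 0; 0 0 0.06 0 0 0 0; 0 0 0.1 0 0 0 0; 0 0 0.14 0 0 0 0; 0 0 0.16 0 0 0 0")

```text
time: 20.3
tool_pos: [0.5023, 0.2176, 0.1601]
ee_rot: [3.141, 0.001, -0.096]
wrist_force: [0.1, 0.1, -0.4]
width: 0.0008
finger_force: 0.0
```

drive_tool(deltas="0 0 0.01 0 0 0 0; 0 0 0.02 0 0 0 0; 0 0 0.03 0 0 0 0; 0 0 0.04 0 0 0 0; 0 0 0.04 0 0 0 0")

```text
time: 20.8
tool_pos: [0.5029, 0.2179, 0.1574]
ee_rot: [-3.141, -0.001, -0.096]
wrist_force: [0.2, -0.7, 0.9]
width: 0.0008
finger_force: 0.7
```

drive_tool(deltas="0 0 0.01 0 0 0 0; 0 0 0.02 0 0 0 0; 0 0 0.03 0 0 0 0; 0 0 0.04 0 0 0 0; 0 0 0.04 0 0 0 0")

```text
time: 21.3
tool_pos: [0.5027, 0.2179, 0.1529]
ee_rot: [-3.141, -0.0, -0.096]
wrist_force: [0.1, 1.2, 2.7]
width: 0.0005
finger_force: 1.1
```

Contact at 0.1574 as predicted, and the post slides at about 3 N. Continue.

drive_tool(deltas="0 0 0.01 0 0 0 0; 0 0 0.02 0 0 0 0; 0 0 0.03 0 0 0 0; 0 0 0.04 0 0 0 0; 0 0 0.05 0 0 0 0")

```text
time: 21.8
tool_pos: [0.5026, 0.2178, 0.1479]
ee_rot: [-3.141, -0.0, -0.096]
wrist_force: [-0.4, 0.6, 3.1]
width: 0.0002
finger_force: 1.5
```

drive_tool(deltas="0 0 0.01 0 0 0 0; 0 0 0.02 0 0 0 0; 0 0 0.03 0 0 0 0; 0 0 0.04 0 0 0 0; 0 0 0.05 0 0 0 0")

```text
time: 22.3
tool_pos: [0.5026, 0.2178, 0.1429]
ee_rot: [-3.142, -0.0, -0.096]
wrist_force: [-0.0, 1.8, 3.4]
width: 0.0005
finger_force: 1.6
```

drive_tool(deltas="0 0 0.01 0 0 0 0; 0 0 0.02 0 0 0 0; 0 0 0.03 0 0 0 0; 0 0 0.04 0 0 0 0; 0 0 0.05 0 0 0 0")

```text
time: 22.8
tool_pos: [0.5026, 0.2178, 0.1379]
ee_rot: [-3.142, -0.0, -0.096]
wrist_force: [0.5, 1.8, 3.3]
width: 0.0003
finger_force: 1.7
```

drive_tool(deltas="0 0 0.01 0 0 0 0; 0 0 0.02 0 0 0 0; 0 0 0.03 0 0 0 0; 0 0 0.04 0 0 0 0; 0 0 0.05 0 0 0 0")

```text
time: 23.3
tool_pos: [0.5027, 0.2178, 0.133]
ee_rot: [-3.141, -0.0, -0.096]
wrist_force: [-0.7, 2.6, 3.3]
width: 0.0001
finger_force: 1.8
```

drive_tool(deltas="0 0 0.01 0 0 0 0; 0 0 0.02 0 0 0 0; 0 0 0.03 0 0 0 0; 0 0 0.03 0 0 0 0")

```text
time: 23.7
tool_pos: [0.5021, 0.2169, 0.1291]
ee_rot: [3.139, 0.002, -0.096]
wrist_force: [-0.1, -0.2, 0.2]
width: 0.0006
finger_force: 0.0
```

drive_tool(deltas="0 0 0.01 0 0 0 0; 0 0 0.02 0 0 0 0; 0 0 0.03 0 0 0 0; 0 0 0.03 0 0 0 0")

```text
time: 24.1
tool_pos: [0.5024, 0.2173, 0.1265]
ee_rot: [3.141, 0.001, -0.096]
wrist_force: [-0.8, -0.8, 0.2]
width: 0.0005
finger_force: 0.0
```

drive_tool(deltas="0 0 0.01 0 0 0 0; 0 0 0.01 0 0 0 0; 0 0 0.01 0 0 0 0")

```text
time: 24.4
tool_pos: [0.5026, 0.2176, 0.1262]
ee_rot: [3.141, -0.0, -0.096]
wrist_force: [-0.5, -0.7, 3.0]
width: 0.0004
finger_force: 1.0
```

drive_tool(deltas="0 0 -0.05 0 0 0 0; 0 0 -0.2 0 0 0 0; 0 0 -0.5 0 0 0 0; 0 0 -0.8 0 0 0 0; 0 0 -0.9 0 0 0 0")

```text
time: 24.9
tool_pos: [0.5044, 0.2184, 0.2211]
ee_rot: [-3.138, -0.007, -0.096]
wrist_force: [-0.2, 0.0, -0.6]
width: 0.0004
finger_force: 0.0
```

drive_tool(deltas="0 0 0 0 0 0 0; 0 0 0 0 0 0 0; 0 0 0 0 0 0 0")

```text
time: 25.2
tool_pos: [0.5017, 0.2175, 0.2138]
ee_rot: [3.14, 0.003, -0.096]
wrist_force: [-0.9, 0.1, -0.6]
width: 0.0006
finger_force: 0.0
```

Run:
```python
from h import *
s=snapshot("side"); o=robot.get_obs(); print(o["tool_pos"],o["wrist_force"],o["width"])
cv2.imwrite("pics/c8.png",cv2.resize(s["img"][250:370,240:370],None,fx=4.5,fy=4.5,interpolation=2)[:,:,::-1])
```

```text
[0.50175822 0.21746188 0.21384352] [0.03512022 0.10453722 0.34032606] 0.0005577309693935692
```

View pics/c8.png

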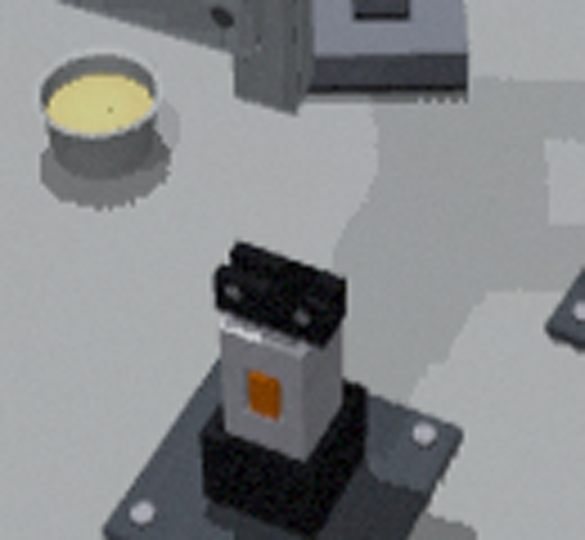

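The picture shows the orange tab out through the window (crop 264,395), the head seated on the rim, and the gripper clear of it.

```bash
python3 -c "
from bench import robot
print(robot.close_job())"
```

```text
the job is handed in; nothing more can be done
None
```

The clip post is seated in the left-hand socket with its orange tab out through the window, the gripper is clear, and the job is handed in; the verdict was not reported back.

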